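# Function-check the latching stop button of a test bench

## Robot

A 6-joint arm with a two-finger parallel gripper is mounted at the origin on the work surface. World frame = base frame: x ahead of the robot, y to its left, z up, the work surface at z = 0. Lengths are in mm, angles in rad, forces in N, time in s.
With the tool pointing down it reaches from about 275 to 750 mm from the base axis. Payload 10.2 kg.
Tool frame: the origin (TCP) lies at the very end of the fingers, on their centre line; the grasp point (between the pads) lies 19 mm behind it; z points along the fingers, y is the direction in which the jaws open and shut (so a half turn about z gives the same grasp; the last joint's range is limited). The gripper opens to 88 mm and grips with 3 to 60 N. Pads are 18 mm wide; open, the fingers measure 123 mm over their backs; the gripper's body (75 mm by 187 mm) begins 45 mm behind the grasp point.
Start: joints at [-1.334, 0.313, 1.498, -0, 1.331, -0.223], TCP at [232.967, -470.486, 238.72] pointing down, gripper open.
Joint ranges: [-2.94, 2.94], [-0.97, 2.17], [0.19, 2.56], [-1.23, 4.37], [0.02, 3.11], [-2.88, 2.88]. Speed limits (rad/s): [2.39, 2.39, 3.01, 3.14, 3.14, 3.14].

## Interface

Orientations are given as a rotation vector (axis times angle).
In Python, from workcell import sensors, viewer, order gives the robot as it stands. The module is installed in compiled form; this text tells all that it offers.
- The arm moves only by the tool step_arm, never from a script. Its argument "deltas" is a list of rows, each a list of 7 numbers: the shift along the tool's x, y, z in m, then the turn, a rotation vector about the tool's x, y, z in rad, then the gripper's target within -1 to 1 (fully open at 1, half-way at 0, shut at -1). A call has 1 to 8 rows; each row shifts and turns the commanded pose from where the row before left it, along the tool's axes as they then stand; what a row does not reach is not made up. A row lasts 1/12 s, in which the tool goes at most 41.7 mm and 7.16 degrees, less where a joint would pass 70% of its speed; a pose out of reach is approached as far as the arm can. A call with a gripper value outside its range is refused whole. The fingers move at their own pace and stop on an object; "grip_force" is the grip in N (left out, the last holds). Time passes only in rows, so rows that do not move let the fingers close. It gives the time, the measured TCP pose, the force and the opening at its end, in the units of the state.
- sensors.state(): the state, without advancing time (a new reading comes with each control period).
- viewer.read_camera(name): name is "scene" or "top" or "wrist"; returns the picture (400x640x3 uint8, red, green, blue); there is no depth.
- viewer.camera_params(name): a dict with "intrinsics" (3x3 intrinsics, pixels), "dist" ([k1, k2, p1, p2, k3] as OpenCV has them; the pictures are not rectified), "R" (3x3) and "t" (3): a world point X has camera coordinates R X + t. Camera axes: x right, y down, z forward; pixel columns grow to the right and rows downward; lengths in mm; the calibration is good to about 2 mm. A picture is of the moment at which its call begins: read the wrist's pose just before it. camera_params takes no time and is no camera call; for the wrist camera it gives the pose at the moment of the call.
- order.close_job(): hands the job in, once; it reports no verdict.
The state is a dict: "time_s": time; "q": joint angles; "qvel": joint speeds; "effort": joint torques, N m; "tcp_pos": TCP position; "orientation": TCP orientation; "ft_force": force on the tool from outside, world axes, zero at the start; "ft_torque": the same for the moment, N m; "grip_width": finger opening in mm.
Only numpy, scipy, OpenCV 4.12 (cv2) and the standard library are available. Lean on these libraries where they do the work, as an engineer would, in place of code of your own. Each camera call takes 0.05 s, during which the arm holds its last target. There are 200 camera calls.

## Task

Check the bench's stop button, the black mushroom head with a finger bar across it: push it in until it latches, take the finger off so that it is seen to stay in, then turn it clockwise by pushing sideways on the bar with a fingertip until it springs back out, and let go so that it turns back to rest. Only touch it: never pinch it or bear down hard on it. Leave the plain start button and the loose connector, circuit board and screwdriver alone.

Things in the scene. Friction and masses are not known exactly. Their poses are not given: they have to be found in the camera images.
- stop_box: the stop button's switch box, fixed to the bench: grey body with a white cover, 100 x 100 mm, 72 mm high, and on it a steel collar of 50 mm diameter up to 83 mm. Origin: centre of its underside, on the button's axis, z up. Its place and yaw vary, and it may stand on the left or on the right
- stop_bar (a point): centre of the top face of the finger bar on the stop button (black mushroom head, 60 mm diameter, rim 95 to 107 mm above the bench when out), on the button's vertical axis, 127 mm above the bench (119 when latched). The bar is grey, 56 mm long, 12 thick, and stands 20 above the head. x along the bar, y across, z up; it turns and sinks with the head. At turn 0 x is that of stop_box
- stop_press (a joint): how far the stop button is pushed in, m: 0 out, 0.010 full travel, against a hard stop. It takes 3 N at first and 5 to 7 N on the way in. Pushed to the end of its travel it latches with a little play, and rests at about 0.008 when let go; pushed less than that it springs back out
- stop_turn (a joint): turn of the mushroom head, rad: 0 at rest, grows clockwise seen from above, stop at 1.0; it cannot turn anticlockwise from 0. A spring turns it back (0.03 to 0.09 N m). Turning the latched button beyond about 0.65 (40 degrees) frees the latch: the head jumps up by 8 mm and, once let go, turns back to 0
- start_box: the start button's box, a bystander, of the same make and size as stop_box and fixed to the bench; its plain button (below) stands on its axis. Origin: centre of its underside
- start_top (a point): centre of the top of the start button: plain black mushroom head of 60 mm diameter with a flat grey disc and no bar, top 107 mm above the bench. Leave it alone
- start_press (a joint): how far the start button is pushed in, m: 0 out; a spring without a latch
- connector_mid (a point): centre of a loose round connector standing upright between the boxes, steel below, black above, 28 mm in diameter at most, 48 mm high. Leave it alone
- board_mid (a point): centre of a loose green circuit board lying flat beyond the boxes, 70 x 100 x 8 mm (parts on it up to 12 mm). Leave it alone
- driver_grip (a point): grip of a loose screwdriver, 150 mm long, lying flat beyond the boxes. Leave it alone
There are look-alikes about, which are no part of the job. Leave any brown or orange look-alike of the stop_box alone.

How it is judged (in metres and radians):
On the way, in this order (a step that is already met when the one before it is completed fails the run):
1. the stop button is latched in, and nothing touches it (value of joint stop_press above 0.007 m and contact force between stop_box and anything else below 0.3 N), for 0.2 s.
2. the latched button is turned clockwise (value of joint stop_turn above 0.35 rad).
3. the button has sprung back out (value of joint stop_press below 0.0015 m), for 0.2 s.
At the end, for the whole second after the job is handed in: The stop button is out (pushed in less than 1.5 mm) and turned back to rest (less than 0.15 rad), the start button is out (less than 1.5 mm), and the connector, board and screwdriver lie within 12 mm of where they were (value of joint each of stop_press, start_press below 0.0015 m and value of joint stop_turn below 0.15 rad and distance of each of connector_mid, board_mid, driver_grip from where it was at the start of the episode below 0.012 m); the robot touches nothing.
It fails at once if the start button is pushed in by more than 2 mm (value of joint start_press above 0.002 m).
It fails at once if the stop button is gripped or borne down on: more than 36 N between the fingers and it (contact force between the fingers and stop_box above 36 N).
It fails at once if the connector, board or screwdriver is lifted or moved by more than 12 mm (distance of any of connector_mid, board_mid, driver_grip from where it was at the start of the episode above 0.012 m).
It also fails if it takes over 42 s, if anything falls off the work surface, if the arm or the gripper's body presses on something with over 40 N, if the wrist force passes 120 N, or if a joint passes its speed limit or range.

## Working session

There is one attempt and no reset: what is moved stays moved. The work goes in short steps, Python scripts to look and compute and a tool call to move; the robot and the scene stay as the last step left them, time stands still between calls to the robot, and variables do not carry over. Pictures are saved under pics/ and viewed, about 8 in all and at most 12, crops included, and the job is handed in when it is done.

Besides the shell and the picture viewer there is one more tool, called after ">>>" as a command line: name --pt "numbers of a row" for each row, then --argument value for the rest. step_arm: Moves the arm, as the interface text tells. Its arguments: {"type":"object","properties":{"deltas":{"type":"array"},"grip_force":{"type":"number"}},"required":["deltas"]}

```bash
mkdir -p pics; python3 - <<'E'
from workcell import sensors, viewer
import cv2,numpy as np
print(sensors.state())
for n in("top","scene"):
    im=viewer.read_camera(n); cv2.imwrite(f"pics/{n}0.png",im[:,:,::-1])
    p=viewer.camera_params(n); print(n,p)
E
```

```text
{'time_s': 0.0, 'q': array([-1.33439345e+00,  3.13411698e-01,  1.49845547e+00,  7.64173301e-06,
        1.33100486e+00, -2.23413377e-01]), 'qvel': array([ 0.00047422, -0.00043259,  0.00034256, -0.00066501,  0.00024743,
        0.00028202]), 'effort': array([-4.61531981e-04, -4.02211690e+01, -2.52271861e+01,  6.94397790e-02,
        3.52543581e-02, -1.00551433e-04]), 'tcp_pos': array([ 232.9091889 , -470.22226766,  238.17375175]), 'orientation': array([-3.05768391e+00, -7.15637150e-01,  1.39328477e-06]), 'ft_force': array([-0.24942822, -0.32981833, -0.44109003]), 'ft_torque': array([0.00266913, 0.03750058, 0.02790581]), 'grip_width': 88.48762187022145}
top {'intrinsics': array([[486.97503805,   0.        , 312.39114862],
       [  0.        , 486.97503805, 199.51261375],
       [  0.        ,   0.        ,   1.        ]]), 'dist': array([-0.04918284,  0.        ,  0.        ,  0.        ,  0.        ]), 'R': array([[ 0.01918998, -0.99967887,  0.01654972],
       [-0.98641983, -0.02163083, -0.16281283],
       [ 0.16311853, -0.0132006 , -0.98651816]]), 't': array([ 31.70126909, 643.94750244, 880.51272073])}
scene {'intrinsics': array([[503.08215175,   0.        , 321.13029351],
       [  0.        , 503.08215175, 204.44361056],
       [  0.        ,   0.        ,   1.        ]]), 'dist': array([-0.04854882,  0.        ,  0.        ,  0.        ,  0.        ]), 'R': array([[ 0.17017651,  0.98539592, -0.00590153],
       [ 0.59773983, -0.1079864 , -0.79438406],
       [-0.7834201 ,  0.13165793, -0.60738714]]), 't': array([-147.90206796, -286.81521531, 1528.11418061])}
```

View pics/top0.png

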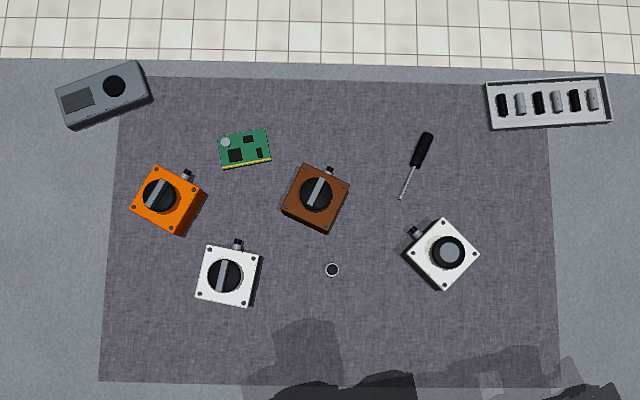

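View pics/scene0.png

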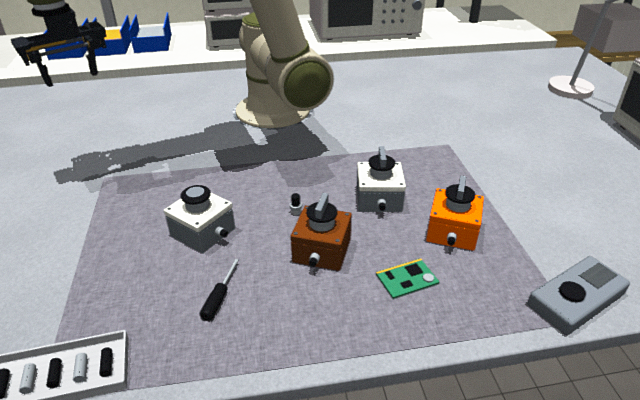

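The top view shows the stop box (white, with bar) at about (225,276). The start button is at (448,252), the connector at (332,270), and the brown and orange look-alikes at (316,195) and (160,196). The scene view agrees with this.

```bash
cat > h.py <<'E'
import cv2,numpy as np
from workcell import sensors, viewer
def cast(p,uv,z):
    u=cv2.undistortPoints(np.float64(uv).reshape(-1,1,2),p["intrinsics"],p["dist"]).reshape(-1,2)
    d=np.c_[u,np.ones(len(u))]@p["R"]; c=-p["R"].T@p["t"]
    return c+d*((z-c[2])/d[:,2])[:,None]
def barpose(im,p,c0,z=127,r=32,rh=22,lo=75,hi=190):
    """bar in a picture: largest grey blob within rh px of c0"""
    m=np.zeros(im.shape[:2],np.uint8); cv2.circle(m,c0,rh,255,-1)
    g=im.min(2); b=((g>lo)&(g<hi)&(m>0)).astype(np.uint8)
    n,l,s,_=cv2.connectedComponentsWithStats(b); k=1+s[1:,4].argmax()
    c=max(cv2.findContours((l==k).astype(np.uint8),0,1)[0],key=cv2.contourArea)
    return cv2.minAreaRect(c)
E
python3 - <<'E'
from h import *
im=cv2.imread("pics/top0.png"); p=viewer.camera_params("top")
for n,(x,y) in dict(stop=(228,274),start=(442,254)).items():
    m=np.zeros(im.shape[:2],np.uint8); cv2.circle(m,(x,y),48,255,-1)
    w=((im.min(2)>190)&(m>0)).astype(np.uint8)
    c=max(cv2.findContours(w,0,1)[0],key=cv2.contourArea); r=cv2.minAreaRect(c)
    b=cast(p,cv2.boxPoints(r),72); print(n,r,b.round(0).tolist(),b.mean(0),[np.linalg.norm(b[i]-b[i-1]) for i in(0,1)],[np.arctan2(*(b[i]-b[i-1])[1::-1]) for i in (0,1)])
r=barpose(im,p,(225,276)); print(r); b=cast(p,cv2.boxPoints(r),127)
print(b.round(1).tolist(),b.mean(0),[np.linalg.norm(b[i]-b[i-1]) for i in(0,1)],[np.arctan2(*(b[i]-b[i-1])[1::-1]) for i in (0,1)])
print("conn",cast(p,[(332,270)],48))
cv2.imwrite("pics/crop.png",np.hstack([cv2.resize(im[230:320,180:275],None,fx=6,fy=6,interpolation=0)]))
E
```

```text
stop ((226.35397338867188, 275.70465087890625), (53.146339416503906, 54.43902587890625), 12.680383682250977) [[457.0, 256.0, 72.0], [554.0, 239.0, 72.0], [534.0, 143.0, 72.0], [438.0, 161.0, 72.0]] [495.72373626 199.78584467  72.        ] [np.float64(96.85922157247832), np.float64(98.35856353716922)] [np.float64(1.3765326395560236), np.float64(-0.17139168469723748)]
start ((443.25006103515625, 253.25003051757812), (53.03300476074219, 50.91168212890625), 45.0) [[544.0, -131.0, 72.0], [613.0, -200.0, 72.0], [544.0, -269.0, 72.0], [477.0, -200.0, 72.0]] [ 544.46945343 -200.00428211   72.        ] [np.float64(96.36047364438446), np.float64(97.28837415426291)] [np.float64(0.7945983901684054), np.float64(-0.7873675844613138)]
((227.99057006835938, 277.28302001953125), (29.807241439819336, 33.79069519042969), 15.945395469665527)
[[471.2, 219.6, 127.0], [526.8, 206.4, 127.0], [513.9, 156.4, 127.0], [458.5, 170.1, 127.0]] [492.60801618 188.11011075 127.        ] [np.float64(51.164047330594784), np.float64(57.17942728544975)] [np.float64(1.3202354968427983), np.float64(-0.23364414846819614)]
conn [[510.16599949   5.34975215  48.        ]]
```

View pics/crop.png

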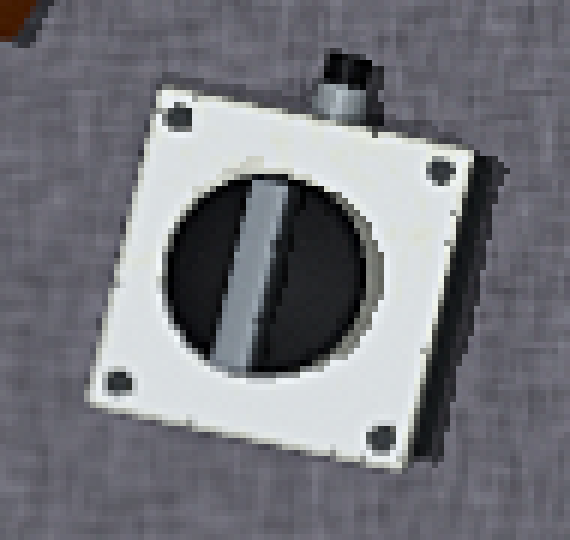

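The crop shows the bar's top face running from crop (268,180) to (235,370), which is full-image (224.7,260) to (219.2,291.7). The mask had also picked up the rim, so I'll cast the two end points instead.

```bash
python3 - <<'E'
from h import *
p=viewer.camera_params("top")
for a in ([(224.7,260),(219.2,291.7)],):
    e=cast(p,a,127); d=e[0]-e[1]; print(e,e.mean(0),np.linalg.norm(d),np.arctan2(d[1],d[0]))
print(cast(p,[(180+265/6,230+273/6)],105))
im=cv2.imread("pics/top0.png")
m=np.zeros(im.shape[:2],np.uint8); cv2.circle(m,(223,275),13,255,-1)
g=im.min(2); w=((g>90)&(g<200)&(m>0)).astype(np.uint8)
c=max(cv2.findContours(w,0,1)[0],key=cv2.contourArea); r=cv2.minAreaRect(c);print(r, cast(p,[r[0]],127))
vx=cv2.fitLine(np.argwhere(w)[:,::-1].astype(np.float32),2,0,.01,.01).ravel();e=cast(p,[vx[2:]+15*vx[:2],vx[2:]-15*vx[:2]],127);d=e[0]-e[1];print(vx,np.arctan2(d[1],d[0]))
# scene cam check
print(sensors.state()["time_s"])
ps=viewer.camera_params("scene")
# wrist aims
s=sensors.state();R=cv2.Rodrigues(s["orientation"])[0];print(R.round(3))
pw=viewer.camera_params("wrist");C=-pw["R"].T@pw["t"];print("wristcam in tool",R.T@(C-s["tcp_pos"]),(R.T@pw["R"].T).round(2))
E
```

```text
[[521.83029017 195.09711108 127.        ]
 [467.77882272 202.03306963 127.        ]] [494.80455645 198.56509035 127.        ] 54.494666298980206 -0.12762392212079324
[[495.47713342 198.37295387 105.        ]]
((221.30337524414062, 274.68536376953125), (5.996253490447998, 25.484079360961914), 12.994616508483887) [[496.63797447 199.77578367 127.        ]]
[ 2.2061361e-01 -9.7536129e-01  2.2128947e+02  2.7469736e+02] -0.17891028995861452
0.1
[[ 0.896  0.444 -0.   ]
 [ 0.444 -0.896  0.001]
 [ 0.    -0.001 -1.   ]]
wristcam in tool [  80.86170235    0.15595658 -146.56026364] [[-0.   -0.95 -0.31]
 [ 1.   -0.   -0.  ]
 [ 0.   -0.31  0.95]]
```

Stop axis is at about (495.5, 199), with bar yaw about -0.175. I'll fly there with the gripper shut.

>>> step_arm --pt "0.0222 -0.0202 0 0 0 0 -1" --pt "0.0222 -0.0202 0 0 0 0 -1" --pt "0.0222 -0.0202 0 0 0 0 -1" --pt "0.0222 -0.0202 0 0 0 0 -1" --pt "0.0222 -0.0202 0 0 0 0 -1" --pt "0.0222 -0.0202 0 0 0 0 -1" --pt "0.0222 -0.0202 0 0 0 0 -1" --pt "0.0222 -0.0202 0 0 0 0 -1" --grip_force 10

```text
time_s: 0.77
tcp_pos: [320.6, -245.4, 238.6]
orientation: [-3.059, -0.715, 0.0]
ft_force: [1.1, -0.0, -0.1]
grip_width: 37.2
```

>>> step_arm --pt "0.0222 -0.0202 0 0 0 0 -1" --pt "0.0222 -0.0202 0 0 0 0 -1" --pt "0.0222 -0.0202 0 0 0 0 -1" --pt "0.0222 -0.0202 0 0 0 0 -1" --pt "0.0222 -0.0202 0 0 0 0 -1" --pt "0.0222 -0.0202 0 0 0 0 -1" --pt "0.0222 -0.0202 0 0 0 0 -1" --pt "0.0222 -0.0202 0 0 0 0 -1"

```text
time_s: 1.43
tcp_pos: [408.0, -21.7, 238.6]
orientation: [-3.059, -0.716, 0.0]
ft_force: [0.7, -0.9, 0.2]
grip_width: 0.7
```

>>> step_arm --pt "0.0222 -0.0202 0 0 0 0 -1" --pt "0.0222 -0.0202 0 0 0 0 -1" --pt "0.0222 -0.0202 0 0 0 0 -1" --pt "0.0222 -0.0202 0 0 0 0 -1" --pt "0.0222 -0.0202 0 0 0 0 -1" --pt "0.0222 -0.0202 0 0 0 0 -1" --pt "0.0222 -0.0202 0 0 0 0 -1" --pt "0.0222 -0.0202 0 0 0 0 -1"

```text
time_s: 2.1
tcp_pos: [495.4, 202.0, 238.4]
orientation: [-3.059, -0.716, 0.001]
ft_force: [0.5, -0.8, 0.6]
grip_width: 0.4
```

>>> step_arm --pt "0 0 0 0 0 -0.117 -1" --pt "0 0 0 0 0 -0.117 -1" --pt "0 0 0 0 0 -0.117 -1" --pt "0 0 0 0 0 -0.117 -1" --pt "0 0 0 0 0 -0.117 -1" --pt "0 0 0 0 0 -0.117 -1" --pt "0 0 0 0 0 -0.117 -1" --pt "0 0 0 0 0 -0.117 -1"

```text
time_s: 2.77
tcp_pos: [495.1, 200.4, 238.4]
orientation: [-2.401, -2.026, 0.001]
ft_force: [-0.3, 0.1, 1.0]
grip_width: 0.6
```

```bash
cat > st.py <<'E'
from h import *
s=sensors.state();R=cv2.Rodrigues(s["orientation"])[0]
print(s["time_s"],s["tcp_pos"].round(1),R[:,0].round(3),"yaw",np.arctan2(R[1,0],R[0,0]).round(3),"F",s["ft_force"].round(1),s["grip_width"])
E
cat > wr.py <<'E'
from st import *; import sys
p=viewer.camera_params("wrist");im=viewer.read_camera("wrist");cv2.imwrite(f"pics/{sys.argv[1]}.png",im[:,:,::-1])
E
python3 wr.py w1; python3 -c "
from h import *
cv2.imwrite('pics/t1.png',viewer.read_camera('top')[:,:,::-1])"
```

```text
2.7667 [495.1 200.4 238.4] [ 0.168  0.986 -0.   ] yaw 1.402 F [-0.3  0.1  1. ] 0.5830770563630503
```

View pics/w1.png

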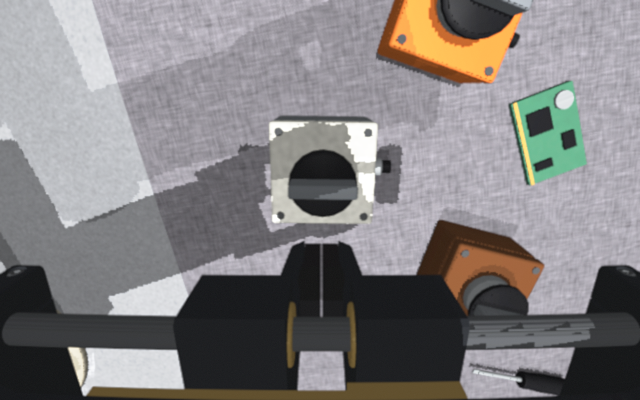

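The wrist view shows the bar horizontal at about (322,187), with the head centre near (323,183) and the shut fingertips at (322,243). I'll cast it as a second measurement.

```bash
python3 - <<'E'
from h import *
p=viewer.camera_params("wrist");im=cv2.imread("pics/w1.png")
g=im.min(2).astype(int)
print(g[172:204:1,[300,322,345]].T)
w=np.zeros(g.shape,np.uint8);w[174:204,284:362]=(g>45)[174:204,284:362]
n,l,s,c=cv2.connectedComponentsWithStats(w);print(s[1:],c[1:].round(1))
box=((g>110)).astype(np.uint8)
e=cast(p,[(290,187.5),(356,188.5),(322,187.5)],127);print(e,np.arctan2(*(e[1]-e[0])[1::-1]))
print("box",cast(p,[(269,122),(377,122),(373,223),(271,223)],72).round(1).tolist())
E
```

```text
[[ 22  21  22  21  23  20  35  60  66  67  66  66  68  72  77  81  81  81
   81  81  79  79  79  79  79  78  71  49  31  29  29  28]
 [ 27  26  25  24  25  24  31  52  63  66  67  66  65  69  76  80  81  82
   81  81  79  78  87 105 110 110 100  71  41  30  29  30]
 [ 23  22  21  21  21  21  26  45  62  64  65  67  66  68  74  78  87 106
  112 112 111 111 111 110 110 110 103  82  45  27  28  27]]
[[ 284  174   78   30 1787]] [[322.5 189.4]]
[[472.02880165 208.13264461 127.        ]
 [523.42649801 198.26236222 127.        ]
 [497.0058465  203.741653   127.        ]] -0.18972766745036593
box [[457.6, 257.0, 72.0], [554.2, 240.0, 72.0], [538.0, 142.5, 72.0], [437.9, 160.0, 72.0]]
```

```bash
python3 - <<'E'
import cv2
im=cv2.imread("pics/w1.png");cv2.imwrite("pics/w1c.png",cv2.resize(im[110:260,255:390],None,fx=4,fy=4,interpolation=0))
E
```

```text
(no output)
```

View pics/w1c.png

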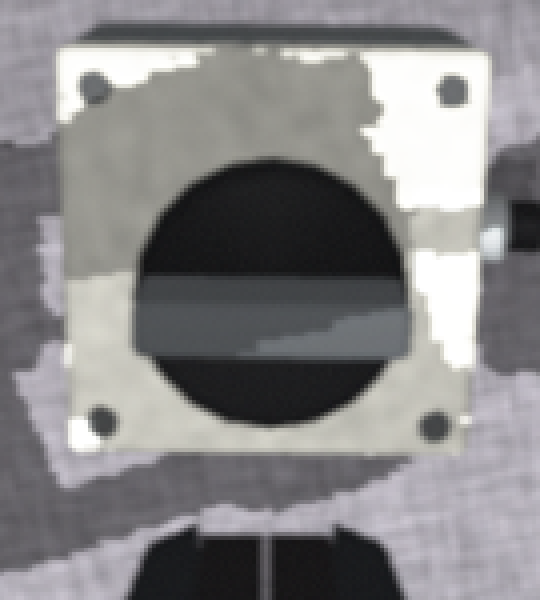

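The lighter band (rows 185–199.5) is the bar's top face, and the darker strip above it is the side. That puts the top centre at (322.8,192.3).

```bash
python3 - <<'E'
from h import *
p=viewer.camera_params("wrist")
e=cast(p,[(288.7,192.3),(357,192.3),(322.8,192.3)],127);print(e,np.arctan2(*(e[1]-e[0])[1::-1]),np.linalg.norm(e[1]-e[0]))
# finger tip extents in tool frame at tcp height
s=sensors.state();R=cv2.Rodrigues(s["orientation"])[0]
f=cast(p,[(305,243),(339,243),(322,243)],s["tcp_pos"][2]);print((f-s["tcp_pos"])@R)
E
```

```text
[[470.207867   204.40499651 127.        ]
 [523.76244829 194.99618056 127.        ]
 [496.94599805 199.70625774 127.        ]] -0.17391167145062572 54.374801104594084
[[ 9.35074508e+00 -7.08856318e+00  2.36760754e-03]
 [ 9.35038008e+00  9.07528176e+00 -7.91201493e-03]
 [ 9.35326357e+00  9.93534854e-01 -2.77293364e-03]]
```

Both views agree: centre (496.5,199.6), bar yaw -0.174. Now descending to 6 mm above the bar.

>>> step_arm --pt "-0.0006 0.0015 0.02 0 0 0 -1" --pt "0 0 0.025 0 0 0 -1" --pt "0 0 0.025 0 0 0 -1" --pt "0 0 0.02 0 0 0 -1" --pt "0 0 0.01 0 0 0 -1" --pt "0 0 0.005 0 0 0 -1" --pt "0 0 0 0 0 0 -1"

```text
time_s: 3.45
tcp_pos: [496.6, 199.5, 133.4]
orientation: [-2.408, -2.016, 0.001]
ft_force: [0.0, 0.3, 0.1]
grip_width: 0.5
```

>>> step_arm --pt "0 0 0.003 0 0 0 -1" --pt "0 0 0.003 0 0 0 -1" --pt "0 0 0.003 0 0 0 -1" --pt "0 0 0.002 0 0 0 -1" --pt "0 0 0 0 0 0 -1"

```text
time_s: 3.87
tcp_pos: [497.1, 199.7, 123.1]
orientation: [2.407, 2.018, 0.002]
ft_force: [1.2, 0.8, 3.3]
grip_width: 0.5
```

>>> step_arm --pt "0 0 0.0015 0 0 0 -1" --pt "0 0 0.0015 0 0 0 -1" --pt "0 0 0.001 0 0 0 -1" --pt "0 0 0 0 0 0 -1"

```text
time_s: 4.2
tcp_pos: [497.0, 199.6, 118.8]
orientation: [2.407, 2.018, 0.001]
ft_force: [1.7, 0.9, 3.6]
grip_width: -0.1
```

>>> step_arm --pt "0 0 0.001 0 0 0 -1" --pt "0 0 0 0 0 0 -1"

```text
time_s: 4.37
tcp_pos: [497.0, 199.6, 117.8]
orientation: [2.407, 2.018, 0.001]
ft_force: [2.7, 1.6, 5.6]
grip_width: 0.5
```

>>> step_arm --pt "0 0 0.0007 0 0 0 -1" --pt "0 0 0 0 0 0 -1"

```text
time_s: 4.53
tcp_pos: [497.0, 199.6, 117.4]
orientation: [2.407, 2.018, 0.001]
ft_force: [3.0, 0.3, 6.1]
grip_width: 0.4
```

>>> step_arm --pt "0 0 0.0005 0 0 0 -1" --pt "0 0 0 0 0 0 -1"

```text
time_s: 4.7
tcp_pos: [497.1, 199.6, 117.3]
orientation: [2.407, 2.018, 0.002]
ft_force: [1.1, 0.7, 9.6]
grip_width: 0.7
```

>>> step_arm --pt "0 0 0.0007 0 0 0 -1" --pt "0 0 0 0 0 0 -1"

```text
time_s: 4.87
tcp_pos: [497.2, 199.6, 117.2]
orientation: [2.406, 2.018, 0.002]
ft_force: [-0.8, 0.7, 16.5]
grip_width: 0.1
```

That is the hard stop: 16.5 N and no further travel. Lifting off and checking.

>>> step_arm --pt "0 0 -0.005 0 0 0 -1" --pt "0 0 -0.015 0 0 0 -1" --pt "0 0 -0.03 0 0 0 -1" --pt "0 0 -0.03 0 0 0 -1" --pt "0 0 -0.03 0 0 0 -1" --pt "0 0 -0.01 0 0 0 -1" --pt "0 0 0 0 0 0 -1" --pt "0 0 0 0 0 0 -1"

```text
time_s: 5.53
tcp_pos: [496.0, 199.4, 234.4]
orientation: [-2.406, -2.018, 0.003]
ft_force: [0.3, 0.9, -0.2]
grip_width: 0.7
```

```bash
python3 wr.py w2; python3 - <<'E'
from h import *
p=viewer.camera_params("wrist");im=cv2.imread("pics/w2.png")
s=sensors.state()
for z in(127,119):
  q=cv2.projectPoints(np.float64([[496.7,199.6,z],[469,204.4,z],[524.2,194.8,z]]),cv2.Rodrigues(p["R"])[0],p["t"],p["intrinsics"],p["dist"])[0].reshape(-1,2);print(z,q.round(1).tolist())
c=im[110:260,255:390];cv2.imwrite("pics/w2c.png",cv2.resize(c,None,fx=4,fy=4,interpolation=0))
g=im.min(2).astype(int);print(g[172:206,[300,322,345]].T)
E
```

```text
5.5333 [496.  199.4 234.4] [ 0.174  0.985 -0.001] yaw 1.396 F [ 0.3  0.9 -0.2] 0.7376387682348575
127 [[321.8, 193.1], [285.9, 193.2], [357.5, 193.0]]
119 [[321.9, 190.1], [286.9, 190.2], [356.6, 190.0]]
[[ 22  24  21  21  33  60  67  66  67  66  68  74  78  80  82  81  80  80
   80  81  80  79  80  74  63  39  30  29  29  28  27  25  30  57]
 [ 24  25  24  24  34  59  67  66  65  67  66  71  78  79  81  82  80  81
   80  83  98 108 110 109  97  59  32  31  30  29  29  29  30  30]
 [ 22  22  21  19  30  52  63  66  67  65  67  72  76  87 105 112 113 112
  111 111 110 111 109 110 102  60  30  26  27  24  29  57 105 150]]
```

View pics/w2c.png

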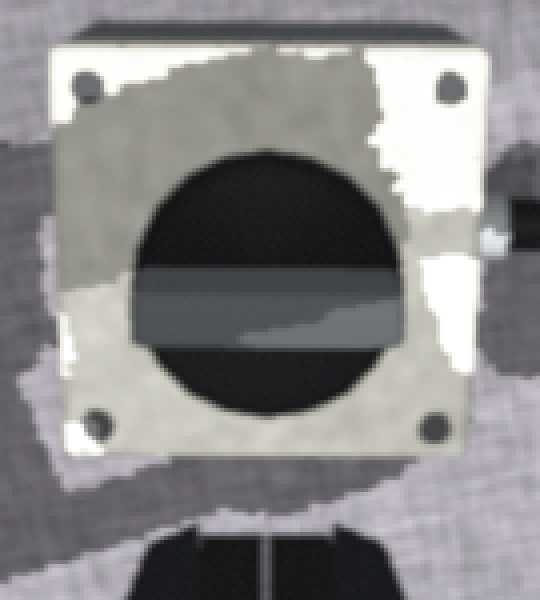

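The bar's top face is now centred at row 190, which matches height 119 (latched) and not 127. It stays in with nothing touching it. Next I go down beside the near end of the bar, on its -y side, to z = 111.

>>> step_arm --pt "-0.023 -0.0175 0 0 0 0 -1" --pt "0 0 0.03 0 0 0 -1" --pt "0 0 0.03 0 0 0 -1" --pt "0 0 0.03 0 0 0 -1" --pt "0 0 0.02 0 0 0 -1" --pt "0 0 0.01 0 0 0 -1" --pt "0 0 0.0035 0 0 0 -1" --pt "0 0 0 0 0 0 -1"

```text
time_s: 6.25
tcp_pos: [475.0, 179.9, 111.5]
orientation: [-2.406, -2.018, 0.003]
ft_force: [-0.2, -0.9, 0.7]
grip_width: 0.5
```

>>> step_arm --pt "0.003 0 0 0 0 0 -1" --pt "0.003 0 0 0 0 0 -1" --pt "0 0 0 0 0 0 -1"

```text
time_s: 6.5
tcp_pos: [477.0, 186.1, 113.2]
orientation: [2.405, 2.019, 0.001]
ft_force: [0.1, -1.9, 1.2]
grip_width: 0.3
```

>>> step_arm --pt "0 0 0 0 0 0 -1" --pt "0 0 0 0 0 0 -1"

```text
time_s: 6.67
tcp_pos: [476.7, 186.0, 112.8]
orientation: [2.407, 2.019, 0.001]
ft_force: [0.8, 0.5, -0.1]
grip_width: 0.3
```

```bash
python3 - <<'E'
from st import *
c=np.array([496.7,199.6]);u=np.array([.985,-.173]);v=np.array([.173,.985]);d=s["tcp_pos"][:2]-c;print("along",d@u,"across",d@v); print(R.round(4),s["ft_torque"],s["effort"])
E
```

```text
6.6667 [476.7 186.  112.8] [0.174 0.985 0.   ] yaw 1.396 F [ 0.8  0.5 -0.1] 0.33791578991528426
along -17.373353410047546 across -16.848563996560635
[[ 1.740e-01  9.847e-01  9.000e-04]
 [ 9.847e-01 -1.740e-01  3.000e-04]
 [ 5.000e-04  9.000e-04 -1.000e+00]] [-0.055823   -0.06959408 -0.05544896] [ 1.70981269e-01 -4.12108433e+01 -2.13678807e+01  9.22828470e-02
  2.62741014e-04  1.04380855e-03]
```

Tip is 1.5–2 mm off the bar's side. Closing the gap, then turning with the bar about the button's axis.

>>> step_arm --pt "0.0012 0 0.001 0 0 0 -1" --pt "0.0008 0 0 0 0 0 -1" --pt "0.001 -0.0009 0 0 0 0.06 -1" --pt "0.001 -0.0009 0 0 0 0.06 -1" --pt "0.001 -0.0009 0 0 0 0.06 -1" --pt "0.001 -0.0009 0 0 0 0.06 -1" --pt "0 0 0 0 0 0 -1"

```text
time_s: 7.25
tcp_pos: [474.1, 192.0, 111.5]
orientation: [2.633, 1.712, -0.003]
ft_force: [-1.6, -7.3, 5.0]
grip_width: 0.4
```

>>> step_arm --pt "0.001 -0.0009 0 0 0 0.06 -1" --pt "0.001 -0.0009 0 0 0 0.06 -1" --pt "0.001 -0.0009 0 0 0 0.06 -1" --pt "0.001 -0.0009 0 0 0 0.06 -1" --pt "0 0 0 0 0 0 -1"

```text
time_s: 7.67
tcp_pos: [472.9, 197.3, 111.5]
orientation: [2.819, 1.384, -0.002]
ft_force: [-3.4, -6.5, 4.9]
grip_width: 0.4
```

```bash
cat > rel.py <<'E'
from st import *
c=np.array([496.7,199.6]);d=s["tcp_pos"][:2]-c;print("tool x,y rel axis",-(-d@R[:2,0]),d@R[:2,1],"turned",1.396-np.arctan2(R[1,0],R[0,0]),"F tool",s["ft_force"]@R,"tau",s["ft_torque"])
E
python3 rel.py
```

```text
7.6667 [472.9 197.3 111.5] [ 0.612  0.791 -0.002] yaw 0.913 F [-3.4 -6.5  4.9] 0.44578019563284466
tool x,y rel axis -16.419650045932865 -17.403711986473535 turned 0.4832955871512976 F tool [-7.22979146  1.32567153 -4.85316487] tau [-1.12495248  0.4218723  -0.10949115]
```

Good contact: 7 N sideways, turned about 0.47. Continuing past 0.65.

>>> step_arm --pt "0.001 -0.0009 0 0 0 0.06 -1" --pt "0.001 -0.0009 0 0 0 0.06 -1" --pt "0.001 -0.0009 0 0 0 0.06 -1" --pt "0.001 -0.0009 0 0 0 0.06 -1" --pt "0 0 0 0 0 0 -1"

```text
time_s: 8.08
tcp_pos: [472.9, 202.7, 111.5]
orientation: [2.965, 1.037, -0.002]
ft_force: [-3.0, -6.1, 4.3]
grip_width: 0.6
```

```bash
python3 rel.py
```

```text
8.0833 [472.9 202.7 111.5] [ 0.782  0.623 -0.002] yaw 0.673 F [-3.  -6.1  4.3] 0.6020602788379502
tool x,y rel axis -16.651610978920722 -17.29009253625777 turned 0.7232737046267442 F tool [-6.16332787  2.84956812 -4.27928982] tau [-1.08949469  0.47778149 -0.12143392]
```

>>> step_arm --pt "0.001 -0.0009 0 0 0 0.06 -1" --pt "0.001 -0.0009 0 0 0 0.06 -1" --pt "0 0 0 0 0 0 -1"

```text
time_s: 8.33
tcp_pos: [473.4, 205.5, 111.5]
orientation: [3.022, 0.857, -0.002]
ft_force: [-4.3, -4.7, 4.3]
grip_width: 0.8
```

```bash
python3 rel.py;python3 wr.py w3; python3 - <<'E'
from h import *
im=cv2.imread("pics/w3.png");cv2.imwrite("pics/w3c.png",im)
E
```

```text
8.3333 [473.4 205.5 111.5] [ 0.851  0.525 -0.002] yaw 0.553 F [-4.3 -4.7  4.3] 0.7579130656586508
tool x,y rel axis -16.75189102775654 -17.24775283434452 turned 0.8432248463587589 F tool [-6.15873754  1.74992105 -4.31050982] tau [-0.90162547  0.50128627 -0.10081085]
8.3333 [473.4 205.5 111.5] [ 0.851  0.525 -0.002] yaw 0.553 F [-4.3 -4.7  4.3] 0.7579130656586508
```

View pics/w3.png

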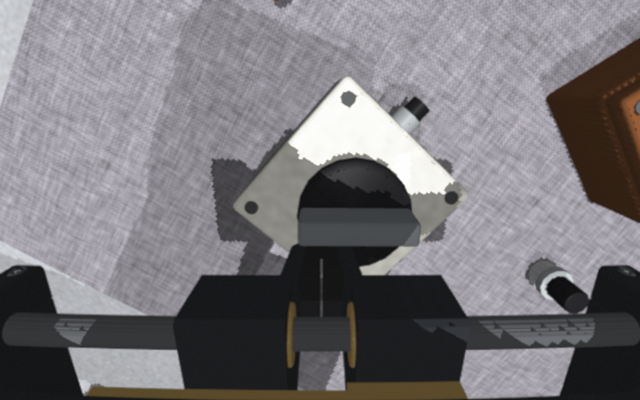

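The bar is turned and lies flush against the finger: top face about cols 298–419, rows 220–246. I'll check its height against projections.

```bash
python3 - <<'E'
from h import *
p=viewer.camera_params("wrist")
a=1.396-.843-np.pi/2
u=np.array([np.cos(a),np.sin(a)]);v=np.array([-u[1],u[0]])
for z in(119,121,124,127):
  P=[[*(np.array([496.7,199.6])+i*u+j*v),z] for i,j in((-28,6),(28,6),(28,-6),(-28,-6))]
  print(z,cv2.projectPoints(np.float64(P),cv2.Rodrigues(p["R"])[0],p["t"],p["intrinsics"],p["dist"])[0].reshape(-1,2).round(1).tolist())
g=cv2.imread("pics/w3.png").min(2).astype(int)
print(g[200:252,[345,375,400]].T); print(g[238,290:305],g[238,408:425])
E
```

```text
119 [[296.4, 223.4], [422.7, 223.5], [420.2, 247.9], [297.0, 247.9]]
121 [[296.1, 225.2], [424.0, 225.3], [421.4, 250.0], [296.7, 249.9]]
124 [[295.6, 228.0], [426.0, 228.1], [423.3, 253.1], [296.3, 253.1]]
127 [[295.1, 230.8], [428.1, 230.9], [425.2, 256.3], [295.8, 256.4]]
[[ 20  22  21  19  21  19  21  31  54  60  62  61  61  62  60  62  60  60
   62  61  61  62  64  69  72  73  74  73  74  75  74  73  73  74  72  73
   74  72  71  73  72  72  72  73  70  63  42  24  22  22  24  24]
 [ 19  19  16  19  19  19  17  26  47  58  60  60  60  61  60  61  61  60
   62  62  61  60  63  66  71  73  72  73  73  73  72  73  73  74  73  73
   73  72  71  72  72  73  72  72  72  64  44  25  18  18  19  19]
 [ 37  38  36  29  22  17  19  24  41  57  59  59  60  60  59  60  61  60
   61  62  62  61  63  66  69  72  73  73  72  73  74  74  73  74  74  74
   71  72  72  72  73  72  71  72  71  91 138 177 185 182 181 180]]
[136 135 135 134 133 132 129 110  82  69  70  71  73  73  72] [ 91  99 101 101 100 101 100 100  99  98  95 120 167 176 170 156 133]
```

The head is still at height 119, because friction against my finger holds it down (4 N vertical). I'll raise the finger 8 mm along with the bar while keeping the turn.

>>> step_arm --pt "0 0 -0.001 0 0 0 -1" --pt "0 0 -0.002 0 0 0 -1" --pt "0 0 -0.002 0 0 0 -1" --pt "0 0 -0.002 0 0 0 -1" --pt "0 0 -0.001 0 0 0 -1" --pt "0 0 0 0 0 0 -1" --pt "0 0 0 0 0 0 -1" --pt "0 0 0 0 0 0 -1"

```text
time_s: 9.05
tcp_pos: [473.2, 205.5, 119.3]
orientation: [3.021, 0.862, -0.003]
ft_force: [-3.7, -4.0, 3.2]
grip_width: 0.5
```

```bash
python3 rel.py;python3 wr.py w4; python3 - <<'E'
from h import *
p=viewer.camera_params("wrist")
a=1.396-.843-np.pi/2
u=np.array([np.cos(a),np.sin(a)]);v=np.array([-u[1],u[0]])
for z in(119,123,127):
  P=[[*(np.array([496.7,199.6])+i*u+j*v),z] for i,j in((-28,6),(28,6),(28,-6),(-28,-6))]
  print(z,cv2.projectPoints(np.float64(P),cv2.Rodrigues(p["R"])[0],p["t"],p["intrinsics"],p["dist"])[0].reshape(-1,2).round(1).tolist())
g=cv2.imread("pics/w4.png").min(2).astype(int)
print(g[200:262,[345,375,400]].T)
E
```

```text
9.05 [473.2 205.5 119.3] [ 0.849  0.528 -0.002] yaw 0.556 F [-3.7 -4.   3.2] 0.4976611102059552
tool x,y rel axis -16.875813376777415 -17.396874079476945 turned 0.8402210359225153 F tool [-5.31483654  1.45241073 -3.20531557] tau [-0.63684555  0.51021268 -0.0856217 ]
9.05 [473.2 205.5 119.3] [ 0.849  0.528 -0.002] yaw 0.556 F [-3.7 -4.   3.2] 0.4976611102059552
119 [[297.9, 216.7], [418.4, 216.9], [416.0, 240.3], [298.4, 240.2]]
123 [[297.3, 219.9], [420.7, 220.2], [418.3, 244.1], [297.9, 243.9]]
127 [[296.7, 223.4], [423.2, 223.6], [420.6, 248.0], [297.3, 247.9]]
[[ 22  23  21  22  21  18  20  26  47  59  61  61  61  61  61  62  60  61
   61  61  61  62  63  68  71  73  72  74  73  73  74  74  73  74  73  74
   73  73  72  72  73  72  72  72  71  65  47  28  22  23  25  23  22  23
   25  21  23  22  21  24  24  21]
 [ 18  18  17  17  19  18  20  28  48  57  60  59  61  60  61  61  61  61
   61  61  61  61  64  68  70  72  73  74  74  74  74  74  74  74  74  73
   73  73  72  72  72  73  72  72  71  64  45  23  19  20  18  17  18  19
   20  18  19  22  26  23  22  39]
 [ 36  36  35  27  19  19  18  28  48  57  60  59  59  59  61  61  62  61
   61  61  60  60  61  68  71  73  73  73  72  74  74  74  72  74  73  73
   73  73  72  71  73  72  72  71  70  86 129 166 178 178 171 154 127 104
  109 141 158 168 171 167 163 156]]
```

The bar rose with the finger to about 127. One more small lift to unload the friction, then back off to let it turn back.

>>> step_arm --pt "0 0 -0.001 0 0 0 -1" --pt "0 0 -0.001 0 0 0 -1" --pt "0 0 0 0 0 0 -1" --pt "0 0 0 0 0 0 -1" --pt "0 0 0 0 0 0 -1" --pt "0 0 0 0 0 0 -1"

```text
time_s: 9.6
tcp_pos: [473.1, 205.6, 120.9]
orientation: [3.021, 0.862, -0.003]
ft_force: [-4.3, -3.6, -0.9]
grip_width: 0.0
```

>>> step_arm --pt "-0.003 0 0 0 0 0 -1" --pt "-0.01 0 0 0 0 0 -1" --pt "-0.02 0 0 0 0 0 -1" --pt "-0.02 0 0 0 0 0 -1" --pt "0 0 -0.03 0 0 0 -1" --pt "0 0 -0.04 0 0 0 -1" --pt "0 0 -0.04 0 0 0 -1" --pt "0 0 0 0 0 0 -1"

```text
time_s: 10.27
tcp_pos: [431.5, 178.6, 238.5]
orientation: [3.02, 0.862, 0.022]
ft_force: [-0.5, 0.3, 0.5]
grip_width: 0.4
```

```bash
python3 wr.py w5; python3 - <<'E'
from h import *
p=viewer.camera_params("wrist"); im=cv2.imread("pics/w5.png")
a=-.174
u=np.array([np.cos(a),np.sin(a)]);v=np.array([-u[1],u[0]])
vis=im.copy()
for z,c in((119,(0,0,255)),(127,(0,255,0))):
  P=[[*(np.array([496.7,199.6])+i*u+j*v),z] for i,j in((-28,6),(28,6),(28,-6),(-28,-6))]
  q=cv2.projectPoints(np.float64(P),cv2.Rodrigues(p["R"])[0],p["t"],p["intrinsics"],p["dist"])[0].reshape(-1,2);print(z,q.round(1).tolist())
  for x in q: cv2.circle(vis,tuple(int(round(t)) for t in x),0,c,-1)
x,y=q.mean(0).astype(int)
cv2.imwrite("pics/w5c.png",cv2.resize(vis[max(y-60,0):y+60,max(x-70,0):x+70],None,fx=5,fy=5,interpolation=0)); print(x,y)
E
```

```text
10.2667 [431.5 178.6 238.5] [0.849 0.528 0.013] yaw 0.556 F [-0.5  0.3  0.5] 0.4103959332038178
119 [[312.4, 128.5], [363.0, 71.1], [374.7, 82.5], [324.1, 139.0]]
127 [[312.2, 129.7], [364.3, 70.5], [376.4, 82.3], [324.2, 140.5]]
344 105
```

View pics/w5c.png

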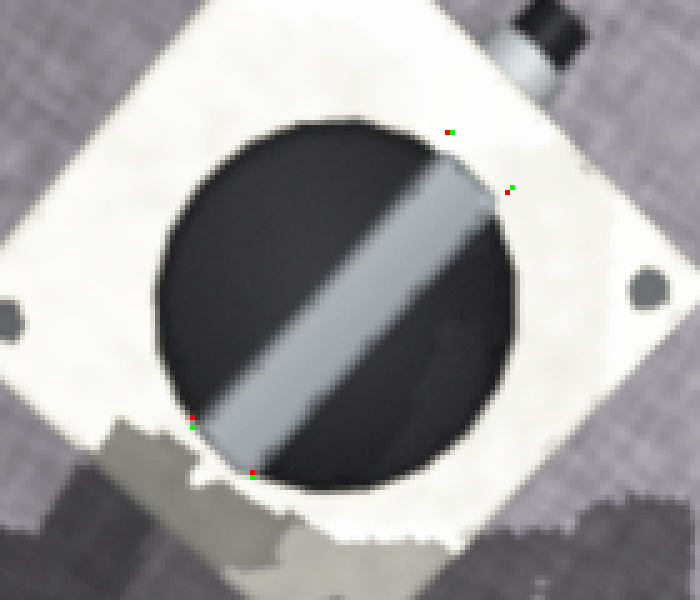

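The bar is back at rest, square to the box. This view says little about height, so I'll compare scene and top crops with the starting pictures.

```bash
python3 - <<'E'
from h import *
for n in("scene","top"):
    a=cv2.imread(f"pics/{n}0.png"); b=viewer.read_camera(n)[:,:,::-1].copy(); cv2.imwrite(f"pics/{n}9.png",b)
    p=viewer.camera_params(n)
    pr=lambda z:cv2.projectPoints(np.float64([[496.7,199.6,z]]),cv2.Rodrigues(p["R"])[0],p["t"],p["intrinsics"],p["dist"])[0].ravel()
    print(n,pr(127),pr(119),(cv2.absdiff(a,b).max(2)>40).sum())
    x,y=pr(110).astype(int); 
    if n=="scene": o=np.hstack([cv2.resize(i[y-40:y+40,x-40:x+40],None,fx=5,fy=5,interpolation=0) for i in(a,b)])
cv2.imwrite("pics/cmp.png",o)
E
```

```text
scene [382.3417818  152.56041587] [382.09543976 155.70930709] 23194
top [221.40732375 274.65119966] [222.18170791 274.70017076] 18444
```

View pics/cmp.png

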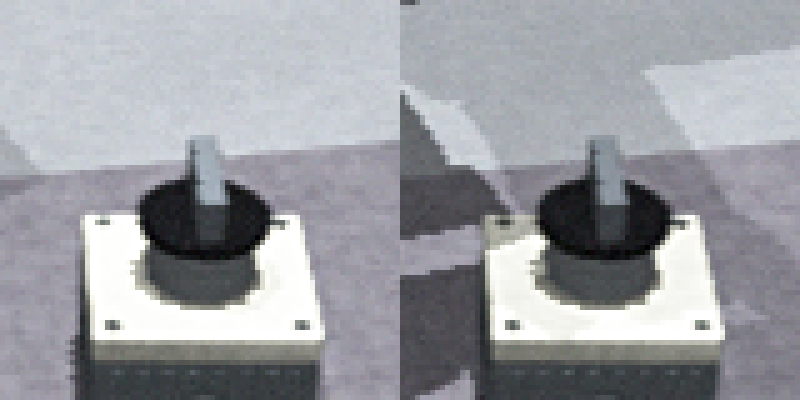

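The start and current crops match: bar top at the same row and the same collar gap, so the button is out and at rest. The arm is clear of everything, so I'm handing in.

```bash
python3 -c "
from workcell import order
print(order.close_job())"
```

```text
the job is handed in; nothing more can be done
None
```

The stop button check is done and handed in at about 10.4 s on the robot's clock. The hand-in call gives no verdict.

- **Press:** I pushed the button to its hard stop at about 16.5 N and lifted off. The wrist picture put the bar top at about 119 mm, so it had stayed latched.
- **Turn:** I turned the bar clockwise about 0.84 rad with a shut fingertip, at about 7 N sideways. The head did not spring up by itself, because friction against my finger held it down. I raised the finger about 10 mm while keeping the turn. The bar came up with it to about 127 mm, and the vertical force then fell to almost nothing.
- **Release:** I backed off, and the wrist view showed the bar square to the box again.
- **Last checks:** A scene crop of the stop button taken before hand-in matched the starting one in height and angle. The wrist force was about zero, with the finger well clear. The final wrist view alone could not confirm the height.
- **Not measured again:** I did not measure the start button, connector, board or screwdriver at the end. The finger only went down at the stop button.

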